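# Seal a blister card in the guarded hand press

### The arm

A 6-joint arm with a two-finger parallel gripper is mounted at the origin on a cart in front of the work surface, level with it; the furniture and walls round the work are solid. World frame = base frame: x ahead of the robot, y to its left, z up, the work surface at z = 0. Lengths are in mm, angles in rad, forces in N, time in s.
With the tool pointing down it reaches from about 375 to 975 mm from the base axis. Payload 3.8 kg.
Tool frame: the origin (TCP) lies at the centre of the arm's flange, where the gripper is bolted on; the fingertips stand 173 mm ahead of it and the grasp point (between the pads) lies grasp_offset ahead of it (grasp_offset is the distance from the TCP to the grasp point, in mm); z points along the fingers, y is the direction in which the jaws open and shut (so a half turn about z gives the same grasp; the last joint's range is limited). The gripper opens to 85 mm and grips with 20 to 120 N. Pads are 22 mm wide; open, the fingers measure 114 mm over their backs; the gripper's body (76 mm by 85 mm) begins 54 mm behind the grasp point. The pads swing forward as they close: fully open they stand 13 mm farther back than shut.
Start: joints at [1.294, 0.264, 1.604, -0, 1.274, -0.037], TCP at [160.316, 655.682, 404.68] pointing down, gripper open.
Joint ranges: [-2.63, 2.63], [-0.94, 2.18], [0.31, 2.57], [-1.31, 4.45], [0, 2.66], [-2.55, 2.55]. Speed limits (rad/s): [2.57, 2.57, 3.14, 3.14, 3.14, 3.14].

### API

Orientations are given as a unit quaternion [x, y, z, w].
In Python, from rig import * gives the robot as it stands.
- The arm moves only by the shell command python3 -m inch 'ROWS'. ROWS is JSON, a list of rows, each a list of 3 entries, a list of its own where there are three numbers: the shift along the tool's x, y, z in m, then the turn, a rotation vector about the tool's x, y, z in rad, then the finger opening in m, from 0 to 0.0854. A call has exactly 10 rows; each row shifts and turns the pose as measured when the row begins, along the tool's axes as they then stand; what a row does not reach is not made up. A row lasts 1/8 s, in which the tool goes at most 62.5 mm and 10.7 degrees, less where a joint would pass 70% of its speed; a pose out of reach is approached as far as the arm can. A call is refused whole if a number of a shift passes 0.0625 or a number of a turn 0.188, either way. A call with a gripper value outside its range is refused whole. The fingers move at their own pace and stop on an object; the grip force is fixed at half the most. Time passes only in rows, so rows that do not move let the fingers close, or fill a call up. It gives the time, the measured TCP pose, the force and the opening at its end, in the units of the state.
- state(): the state, without advancing time (a new reading comes with each control period).
- get_image(name): name is "scene" or "side" or "wrist"; returns (picture, depth): 384x512x3 uint8, red, green, blue; 384x512 float32, mm along the optical axis (not along the pixel's ray), 0 where there is no reading.
- camera_info(name): a dict with "vfov" (degrees; the focal length in pixels is half the picture's height over the tangent of half this angle, whatever the lens; pixels are square), "cx", "cy" (the principal point, pixels), "R" (3x3) and "t" (3): a world point X has camera coordinates R X + t; the wrist camera has in their place "tool_from_camera" (4x4, takes a point from camera to tool coordinates, whose origin is the TCP and whose axes are the flange's). Camera axes: x right, y down, z forward; pixel columns grow to the right and rows downward; lengths in mm; the calibration is good to about 2 mm. The wrist camera is an equidistant fisheye: a pixel r from the principal point sees the ray r / f radians off the axis. A picture is of the moment at which its call begins: read the wrist's pose just before it. camera_info takes no time and is no camera call.
- hand_in(): hands the job in, once; it reports no verdict.
Trained networks look in the newest picture that a camera, given by its name, has taken for a name from the list of things; names that differ only in an ending like _2 or _b are one class to them, and where a whole thing is asked for, a point or a joint stands for the part that bears it (a point fixed in the world has none). Each returns a list of dicts, best first, with "conf" (0 to 1); they miss things now and then, are a little off and sometimes report something else, mostly with a low value. They report only what shows in the picture. A call takes as long as a camera call.
- search_frame(camera, query): "box" ([left, top, width, height] in pixels, round what is visible of it).
- place_of(camera, query): "position" ([column, row] in pixels: a listed point, or the origin of a listed thing).
The state is a dict: "clock": time; "joint_positions": joint angles; "joint_vel": joint speeds; "tau": joint torques, N m; "position": TCP position; "tool_rot": TCP orientation; "contact_force": force on the tool from outside, world axes, zero at the start; "ft_torque": the same for the moment, N m; "opening": finger opening in mm.
Only numpy, scipy, OpenCV 4.12 (cv2) and the standard library are available. Lean on these libraries where they do the work, as an engineer would, in place of code of your own. Each camera call takes 0.05 s, during which the arm holds its last target.

### The job

Seal the blister card: with your fingertips push the card tray along its channel until it is fully home against the end stop under the press, then reach in through the window of the guard, press the lever all the way down, keep it down for two full seconds, let it come back up, and draw the hand out clear. Only push and press: do not lift the tray, never touch the guard or the frame of its window, do not press the lever before the tray is home, and leave the things standing about where they are.

Things in the scene. Friction and masses are not known exactly. Their poses are not given: they have to be found in the camera images.
- press: Small hand press fixed to the worktop: grey bed 140 (x) x 150 (y) x 10 mm, and a runway 84 mm wide sticking out on the -y side to y = -161 mm. Origin: centre of the bed's underside, on the worktop. z is up, x points away from the robot (yaw within 0.3 rad), y is the direction in which the tray is pushed. Rigid.
- end_stop (a point): Middle of the tray's end stop in the press's channel (press x = 0, y = +55 mm). The channel runs along press y, centred on x = 0, 60 mm wide between two guide rails 8 mm high; its floor is 10 mm above the worktop.
- guard: Guard over the press: white plate 4 mm thick, sloping 20 degrees down toward the robot. Origin: centre of its window, in the upper face, 94 mm above the worktop, at press x = -15, y = 0 mm. z: the plate's outward normal, x: up the slope, y: across. The window is an open rectangle, 68 mm (x) by 74 mm (y), with a black rim round it, 3.5 mm proud.
- guard_top (a point): Middle of the guard plate's back edge, its highest place, 125 mm above the worktop (press x = +70 mm). The guard covers press x = -70 to +70, y = -75 to +75 mm; its front edge is 74 mm above the worktop. Posts, sheets and bars under the plate belong to it; the tray goes in below the bars on the -y side. None of it may be touched.
- press_lever (a joint): Angle of the press lever (rad): 0 = up, at rest, 0.24 = fully down on its stop. Sprung: it comes back up when let go. About 3 N at the paddle start it, about 9 N hold it on the stop.
- lever_pad (a point): Centre of the top of the lever's black paddle (38 mm along press x, 42 mm along y), under the window. At rest level, 78 mm above the worktop, 16 mm straight below the window's centre; fully down about 60 mm above the worktop, sloping 0.24 rad down to the front. The hinge is 75 mm behind it (press +x). A fingertip may come straight down or along the window's normal.
- card_tray: Loose grey tray, about 250 g, in the channel, a silver blister card fixed on it: plate 56 (x) x 110 (y) x 8 mm, a narrow neck to -y and an upright push plate at the -y end. Origin: underside, centre of the 110 mm plate. y points to the end stop. Home: its origin is at press y = 0; at the start 45 to 85 mm short of that. Slides with 1 to 2 N of friction, stays where left.
- push_plate (a point): Centre of the outer (-y) face of the tray's push plate, the face to push on: 56 mm wide, 6 mm thick, its top 46 mm above the worktop; this point is 30 mm above the worktop, 126 mm in -y from the tray's origin. With the tray home it is 51 mm outside the guard's side.
- bottle_small: Bystander: white medicine bottle 34 mm across, 60 mm high, standing behind the runway. Origin: centre of its base.
- name_stamp: Bystander: stamp 20 mm across, 62 mm high, standing behind the runway. Origin: centre of its base.
- tape_roll: Bystander: roll of brown tape 92 mm across, 48 mm high, to the left of the press. Origin: centre of its base.
- spare_cassette: Bystander: small tablet cassette 80 x 66 x 29 mm, left of the tape roll. Origin: centre of its base.
- calculator: Bystander: desk calculator 112 x 68 x 15 mm, at the right end of the worktop. Origin: centre of its base.
- measure_cup: Bystander: clear measuring cup 50 mm across, 46 mm high, on the board cover in front. Origin: centre of its base.

How it is judged (in metres and radians):
On the way, in this order (a step that is already met when the one before it is completed fails the run):
1. the tray is pushed home against the end stop (y of card_tray in the frame of press above -0.005 m), for 0.2 s.
2. the lever is held fully down by the fingers with the tray home (value of joint press_lever above 0.215 rad and contact force between the fingers and press above 1 N and y of card_tray in the frame of press above -0.005 m), for 1.7 s.
At the end, for the whole second after the job is handed in: The tray lies flat in the channel within 5 mm of the end stop and at rest, the lever has been held down (over 0.215 of 0.24 rad) for at least 1.7 s with the tray home, and it is back up (under 0.03 rad) (y of card_tray in the frame of press above -0.005 m and z of card_tray in the frame of press below 0.014 m and angle between the y axis of card_tray and the y axis of press, either way round below 0.1 rad and value of joint press_lever below 0.03 rad and linear speed of card_tray below 0.01 m/s); the robot touches nothing.
It fails at once if the robot touches the guard (contact force between any of the fingers, the arm and guard above 0.5 N).
It fails at once if the lever is pressed before the tray is home (value of joint press_lever above 0.06 rad and y of card_tray in the frame of press below -0.008 m).
It fails at once if the tray is lifted or tipped out of its channel (z of card_tray in the frame of press above 0.017 m or angle between card_tray's own z axis and vertical above 0.12 rad).
It fails at once if a bystander is moved by more than 15 mm (distance of any of bottle_small, name_stamp, tape_roll, spare_cassette, calculator, measure_cup from where it was at the start of the episode above 0.015 m).
It also fails if it takes over 54 s, if anything falls off the work surface, if the arm or the gripper's body presses on something with over 40 N, if the wrist force passes 120 N, or if a joint passes its speed limit or range.

## Working session

There is one attempt and no reset: what is moved stays moved. The work goes in short steps, Python scripts to look and compute and a shell command to move; the robot and the scene stay as the last step left them, time stands still between calls to the robot, and variables do not carry over. Pictures are saved under pics/ and viewed, and the job is handed in when it is done.

```bash
ls; mkdir -p pics
cat > h.py <<'E'
from rig import *
import numpy as np, cv2
def snap(n,f):
    im,d=get_image(n); cv2.imwrite('pics/'+f+'.png',im[:,:,::-1]); np.save('pics/'+f+'.npy',d); return im,d
def back(n,u,v,z):
    c=camera_info(n); f=192/np.tan(np.radians(c['vfov'])/2)
    p=np.array([(u-c['cx'])/f*z,(v-c['cy'])/f*z,z]); return np.array(c['R']).T@(p-np.array(c['t']))
def ray(n,u,v,zw):
    a=back(n,u,v,0.);b=back(n,u,v,1000.); return a+(b-a)*(zw-a[2])/(b[2]-a[2])
E
python3 - <<'E'
from h import *
s=state(); print(s)
for n in ('scene','side'):
    im,d=snap(n,n+'0')
    for q in ['press','end_stop','guard','guard_top','lever_pad','card_tray','push_plate','bottle_small','name_stamp','tape_roll']:
        r=place_of(n,q)[:2]
        for k in r:
            u,v=k['position']; z=d[int(np.clip(round(v),0,383)),int(np.clip(round(u),0,511))]
            print(n,q,round(k['conf'],2),np.round(k['position'],1),np.round(back(n,u,v,float(z))))
E
```

```text
pics
{'clock': 0.0, 'joint_positions': array([ 1.29413202e+00,  2.64770527e-01,  1.60538089e+00, -2.76132000e-05,
        1.27371356e+00, -3.68828997e-02]), 'joint_vel': array([ 3.24583644e-05,  8.05194080e-04, -2.37134010e-04,  5.72686519e-04,
        2.67019187e-03,  1.05633038e-03]), 'tau': array([-3.13420287e-04, -5.15101361e+01, -3.67321944e+01, -3.50883602e-04,
        1.30033161e-02, -1.37649753e-06]), 'position': array([160.20644049, 655.35635472, 403.34616443]), 'tool_rot': array([ 1.19599593e-01,  9.92821558e-01, -1.12428946e-03, -1.64356225e-04]), 'contact_force': array([-0.49680973,  0.90799071, -0.03203694]), 'ft_torque': array([0.05085776, 0.02331811, 0.02646781]), 'opening': 85.09146241470965}
scene press 0.67 [266.9 220.7] [504. -99.  82.]
scene press 0.66 [237.3 271.7] [ 351. -172.   43.]
scene end_stop 0.74 [303.7 214.5] [ 633. -117.   35.]
scene end_stop 0.71 [284.6 228.3] [ 559. -118.   21.]
scene guard 0.58 [266.6 205.3] [539. -48.  76.]
scene guard 0.58 [265.  209.8] [524. -61.  79.]
scene guard_top 0.61 [284.6 182.2] [686.  47.   3.]
scene guard_top 0.5 [186.1 
[... 323 characters left out ...]
3.  229.8] [ 650. -191.   25.]
scene name_stamp 0.53 [265.9 219.9] [504. -94.  79.]
scene tape_roll 0.74 [208.2 166.6] [490. 229.  41.]
side press 0.61 [254.9 180.2] [519.   9.  97.]
side end_stop 0.74 [249.2 195.1] [533.  21.  34.]
side guard 0.63 [255.7 165.6] [534. -54.  78.]
side guard_top 0.9 [229.1 153.8] [608. -42. 124.]
side lever_pad 0.59 [259.4 167.2] [521. -48.  82.]
side card_tray 0.87 [252.7 163.8] [544. -58.  78.]
side push_plate 0.67 [259.2 127.5] [ 570. -233.   36.]
side bottle_small 0.48 [225.1 159.9] [641. -94.  19.]
side name_stamp 0.49 [233.8 136.9] [ 613. -106.  122.]
side tape_roll 0.89 [232.  282.1] [512. 274.  -0.]
side tape_roll 0.72 [321.  165.5] [ 354. -157.    6.]
```

Run:
```python
import cv2
for n,(x,y,w,h) in (('scene',(170,130,200,150)),('side',(170,90,200,150))):
    im=cv2.imread(f'pics/{n}0.png'); cv2.imwrite(f'pics/{n}0z.png',cv2.resize(im[y:y+h,x:x+w],None,fx=4,fy=4,interpolation=cv2.INTER_CUBIC))
```

```text
(no output)
```

View pics/scene0.png

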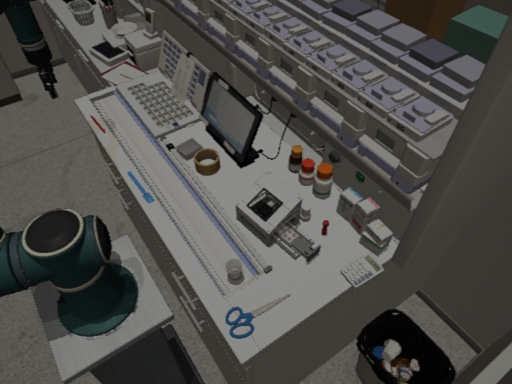

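View pics/scene0z.png

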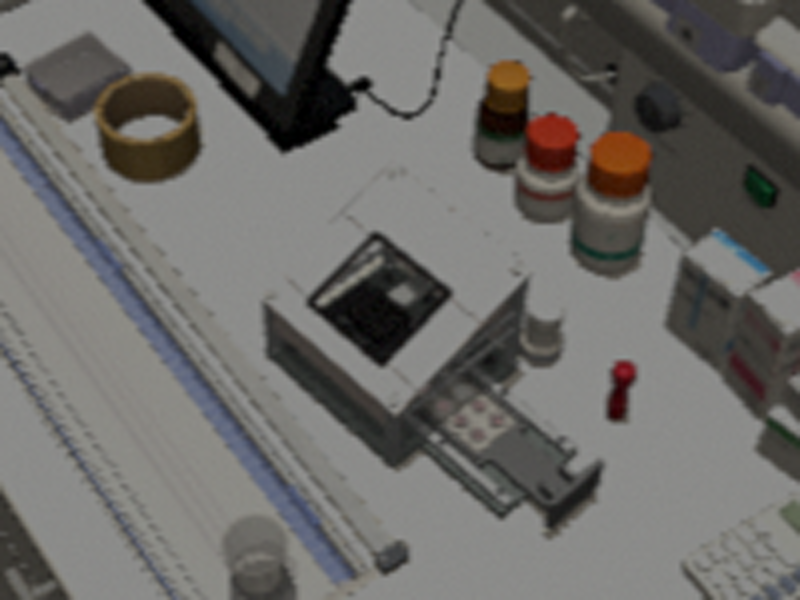

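View pics/side0z.png

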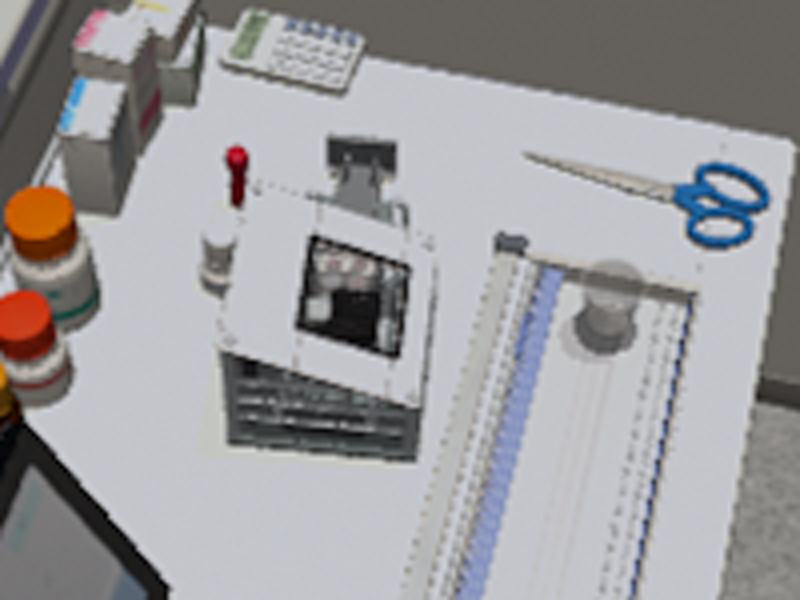

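View pics/side0.png

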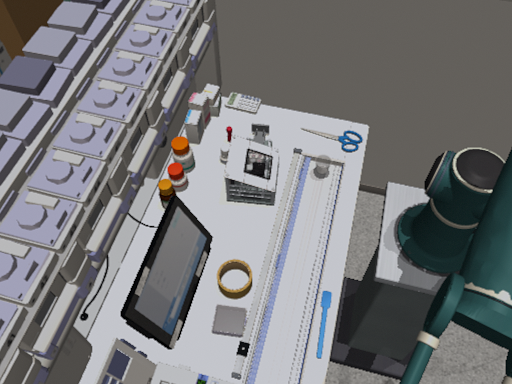

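Run:
```python
from h import *
from scipy.optimize import least_squares
for n in ('scene','side'):
    d=np.load(f'pics/{n}0.npy'); c=camera_info(n); f=192/np.tan(np.radians(c['vfov'])/2)
    v,u=np.mgrid[0:384,0:512]
    P=np.stack([(u-c['cx'])/f*d,(v-c['cy'])/f*d,d],-1).reshape(-1,3)
    W=(P-np.array(c['t']))@np.array(c['R'])
    m=(d.ravel()>0)&(abs(W[:,0]-540)<110)&(abs(W[:,1]+60)<120)&(W[:,2]>68)&(W[:,2]<132)
    Q=W[m]; best=None
    rng=np.random.default_rng(0)
    for _ in range(2000):
        a,b,e=Q[rng.choice(len(Q),3,False)]; k=np.cross(b-a,e-a)
        if np.linalg.norm(k)<1: continue
        k/=np.linalg.norm(k); k*=np.sign(k[2])
        if not .9<k[2]<.97: continue
        i=abs((Q-a)@k)<2
        if best is None or i.sum()>best.sum(): best=i
    G=Q[best]; cen=G.mean(0); k=np.linalg.svd(G-cen)[2][2]; k*=np.sign(k[2])
    yaw=np.arctan2(-k[1],-k[0]); print(n,len(G),cen,k,'tilt',np.degrees(np.arccos(k[2])),'yaw',yaw)
    # footprint min-area rect
    r=cv2.minAreaRect(G[:,:2].astype(np.float32)); print(r, cv2.boxPoints(r))
    # z at which? height offset: guard z at center formula
    t=cv2.minAreaRect(W[(d.ravel()>0)&(abs(W[:,0]-560)<60)&(W[:,1]<-150)&(W[:,1]>-280)&(W[:,2]>30)&(W[:,2]<52)][:,:2].astype(np.float32)); print('push',t,cv2.boxPoints(t))
    cam=-np.array(c['R']).T@np.array(c['t']);print('cam',cam,'f',f)
```

```text
scene 1080 [545.60459539 -51.49998788 100.69915979] [-0.33830418 -0.04666878  0.93987888] tilt 19.968774466775482 yaw 0.13708395508712845
((541.4791870117188, -48.91889190673828), (140.76951599121094, 150.73294067382812), 7.992275714874268) [[ 461.29913    15.929262]
 [ 482.25702  -133.33958 ]
 [ 621.65924  -113.767044]
 [ 600.70135    35.5018  ]]
push ((567.480224609375, -232.31005859375), (56.336788177490234, 22.04583740234375), 12.51117992401123) [[ 537.59283 -227.65102]
 [ 542.3686  -249.17336]
 [ 597.3676  -236.9691 ]
 [ 592.59186 -215.44676]]
cam [  86.49203503 -650.60554403 1016.08144711] f 393.58425703595043
side 1055 [549.05057855 -40.81023726 102.4558365 ] [-0.33112096 -0.04593803  0.94246942] tilt 19.52951325111753 yaw 0.13785493344191033
((542.2288818359375, -46.00828552246094), (139.9231414794922, 152.25526428222656), 8.426835060119629) [[ 461.8664     19.044842]
 [ 484.1789   -131.56664 ]
 [ 622.5914   -111.06142 ]
 [ 600.2789     39.550064]]
push ((568.0946044921875, -225.7182159423828), (54.94792556762695, 30.447385787963867), 5.173783779144287) [[ 539.3598  -213.03407]
 [ 542.1054  -243.3574 ]
 [ 596.8294  -238.40236]
 [ 594.0838  -208.07903]]
cam [ 324.82688776  731.23322273 1170.88176901] f 473.29810424101464
```

```bash
cat >> h.py <<'E'
from scipy.spatial.transform import Rotation as Ro
YAW=0.141; O=np.array([541.9,-47.5,0.]); RP=Ro.from_rotvec([0,0,YAW]).as_matrix()
def p2w(p): return O+RP@np.array(p,float)
def w2p(w): return RP.T@(np.array(w,float)-O)
def toolR(tilt=0.):
    Y=RP[:,1]; Z=RP@np.array([np.sin(tilt),0,-np.cos(tilt)]); return np.stack([np.cross(Y,Z),Y,Z],1)
def tip(L=173):
    s=state(); R=Ro.from_quat(s['tool_rot']).as_matrix(); return s['position']+R[:,2]*L,R
def plan(wps,start=None):
    """wps: list of (tcp world, R, nrows). prints rows"""
    s=state(); p=s['position'].copy();R=Ro.from_quat(s['tool_rot'])
    if start is not None: p,R=start
    for (q,R2,n) in wps:
        R2=Ro.from_matrix(R2); p0=p.copy()
        rv=(R.inv()*R2).as_rotvec()/n; R0=R
        for i in range(n):
            tgt=p0+(np.array(q)-p0)*(i+1)/n
            sh=np.round(R.as_matrix().T@(tgt-p)); 
            print('[%s,%s,0],'%(np.round(sh/1000,3).tolist(),np.round(rv,3).tolist()))
            p=p+R.as_matrix()@sh; R=R*Ro.from_rotvec(np.round(rv,3))
    print('end',np.round(p),np.round(w2p(p)))
E
python3 - <<'E'
from h import *
print('push tip pos', p2w([0,-197,30]))
plan([([420,300,403],toolR(),9),([520,-60,400],toolR(),8),([545,-110,400],toolR(),3)])
E
```

```text
push tip pos [ 569.58505236 -242.54496373   30.        ]
[[-0.037, -0.032, 0.0],[-0.0, -0.0, -0.042],0],
[[-0.036, -0.033, 0.0],[-0.0, -0.0, -0.042],0],
[[-0.035, -0.034, 0.001],[-0.0, -0.0, -0.042],0],
[[-0.033, -0.036, -0.0],[-0.0, -0.0, -0.042],0],
[[-0.032, -0.038, -0.0],[-0.0, -0.0, -0.042],0],
[[-0.03, -0.038, 0.0],[-0.0, -0.0, -0.042],0],
[[-0.028, -0.04, 0.0],[-0.0, -0.0, -0.042],0],
[[-0.027, -0.041, 0.0],[-0.0, -0.0, -0.042],0],
[[-0.025, -0.042, 0.001],[-0.0, -0.0, -0.042],0],
[[-0.006, -0.046, 0.0],[-0.0, -0.0, -0.0],0],
[[-0.006, -0.047, 0.001],[-0.0, -0.0, -0.0],0],
[[-0.007, -0.046, 0.0],[-0.0, -0.0, -0.0],0],
[[-0.006, -0.046, 0.0],[-0.0, -0.0, -0.0],0],
[[-0.006, -0.047, 0.001],[-0.0, -0.0, -0.0],0],
[[-0.006, -0.046, 0.0],[-0.0, -0.0, -0.0],0],
[[-0.006, -0.046, 0.0],[-0.0, -0.0, -0.0],0],
[[-0.006, -0.047, 0.001],[-0.0, -0.0, -0.0],0],
[[-0.006, -0.018, -0.0],[-0.0, -0.0, -0.001],0],
[[-0.006, -0.017, -0.0],[-0.0, -0.0, -0.001],0],
[[-0.006, -0.018, -0.0],[-0.0, -0.0, -0.001],0],
end [ 545. -110.  400.] [ -6. -63. 400.]
```

```bash
python3 -m inch '[[[-0.037,-0.032,0],[0,0,-0.042],0],[[-0.036,-0.033,0],[0,0,-0.042],0],[[-0.035,-0.034,0],[0,0,-0.042],0],[[-0.033,-0.036,0],[0,0,-0.042],0],[[-0.032,-0.038,0],[0,0,-0.042],0],[[-0.030,-0.038,0],[0,0,-0.042],0],[[-0.028,-0.040,0],[0,0,-0.042],0],[[-0.027,-0.041,0],[0,0,-0.042],0],[[-0.025,-0.042,0],[0,0,-0.042],0],[[-0.006,-0.046,0],[0,0,0],0]]'
python3 - <<'E'
from h import *
s=state();print(s['opening'],s['joint_positions'])
plan([([535,-100,400],toolR(),10)])
E
```

```text
clock: 2.35
position: [442.3, 248.6, 405.8]
tool_rot: [-0.079, 0.997, 0.002, 0.003]
contact_force: [1.1, 0.3, -0.6]
opening: 0.2
0.15640358525687637 [ 4.62299621e-01 -5.92449999e-02  1.95632582e+00  1.90030645e-03
  1.23785915e+00 -1.26729394e+00]
[[-0.004, -0.036, 0.0],[0.0, 0.001, 0.002],0],
[[-0.003, -0.036, 0.001],[0.0, 0.001, 0.002],0],
[[-0.004, -0.036, 0.0],[0.0, 0.001, 0.002],0],
[[-0.004, -0.035, 0.001],[0.0, 0.001, 0.002],0],
[[-0.004, -0.036, 0.0],[0.0, 0.001, 0.002],0],
[[-0.004, -0.036, 0.001],[0.0, 0.001, 0.002],0],
[[-0.004, -0.036, 0.0],[0.0, 0.001, 0.002],0],
[[-0.004, -0.036, 0.001],[0.0, 0.001, 0.002],0],
[[-0.005, -0.036, 0.0],[0.0, 0.001, 0.002],0],
[[-0.004, -0.035, 0.001],[0.0, 0.001, 0.002],0],
end [535. -99. 400.] [-14. -51. 400.]
```

```bash
python3 -m inch '[[[-0.004,-0.040,0.001],[0,0.001,0.002],0],[[-0.004,-0.040,0.001],[0,0.001,0.002],0],[[-0.004,-0.040,0.001],[0,0.001,0.002],0],[[-0.004,-0.040,0.001],[0,0.001,0.002],0],[[-0.004,-0.040,0.001],[0,0.001,0.002],0],[[-0.004,-0.040,0.001],[0,0.001,0.002],0],[[-0.004,-0.040,0.001],[0,0.001,0.002],0],[[-0.004,-0.040,0.001],[0,0.001,0.002],0],[[-0.004,-0.020,0],[0,0.001,0.002],0],[[0,-0.005,0],[0,0,0],0]]'
python3 - <<'E'
from h import *
s=state();T=camera_info('wrist');print(T)
im,d=snap('wrist','w1')
R=Ro.from_quat(s['tool_rot']).as_matrix(); f=192/np.tan(np.radians(T['vfov'])/2)
M=np.array(T['tool_from_camera'])
print(np.round(s['position']),np.round(w2p(s['position'])))
for q in ['press','end_stop','guard','guard_top','lever_pad','card_tray','push_plate','bottle_small','name_stamp']:
  for k in place_of('wrist',q)[:2]:
    u,v=k['position']; x,y=u-T['cx'],v-T['cy']; r=np.hypot(x,y); a=r/f
    z=float(d[int(np.clip(round(v),0,383)),int(np.clip(round(u),0,511))])
    p=np.array([x/r*np.tan(a)*z,y/r*np.tan(a)*z,z])
    w=s['position']+R@(M[:3,:3]@p+M[:3,3]); print(q,round(k['conf'],2),np.round([u,v]),np.round(w),'press',np.round(w2p(w)))
E
```

```text
clock: 3.6
position: [531.5, -101.2, 399.0]
tool_rot: [-0.067, 0.998, 0.002, 0.001]
contact_force: [-1.8, 0.2, -0.2]
opening: -0.0
{'vfov': 65.70646984690485, 'cx': 254.8479179293951, 'cy': 189.8193517690788, 'tool_from_camera': array([[ 3.83887195e-04, -9.62184279e-01, -2.72399094e-01,
         6.91850117e+01],
       [ 9.99999908e-01,  4.22012725e-04, -8.13763709e-05,
         6.01285368e-01],
       [ 1.93254949e-04, -2.72399037e-01,  9.62184352e-01,
         3.12434151e+01],
       [ 0.00000000e+00,  0.00000000e+00,  0.00000000e+00,
         1.00000000e+00]])}
[ 532. -101.  399.] [-18. -52. 399.]
press 0.96 [293. 179.] [529. -60.  77.] press [-15. -11.  77.]
end_stop 0.73 [336. 177.] [534.   6.   9.] press [-0. 54.  9.]
guard 0.46 [307. 176.] [524. -47.  78.] press [-18.   3.  78.]
guard_top 0.61 [303. 274.] [522. -82. 269.] press [-25. -32. 269.]
lever_pad 0.94 [306. 175.] [523. -49.  78.] press [-19.   1.  78.]
card_tray 0.81 [239. 177.] [ 530. -115.   92.] press [-21. -65.  92.]
push_plate 0.64 [138. 181.] [ 564. -237.   40.] press [  -5. -190.   40.]
bottle_small 0.58 [235. 242.] [ 526. -110.  240.] press [-25. -60. 240.]
name_stamp 0.63 [180. 243.] [ 649. -183.   18.] press [  87. -150.   18.]
```

View pics/w1.png

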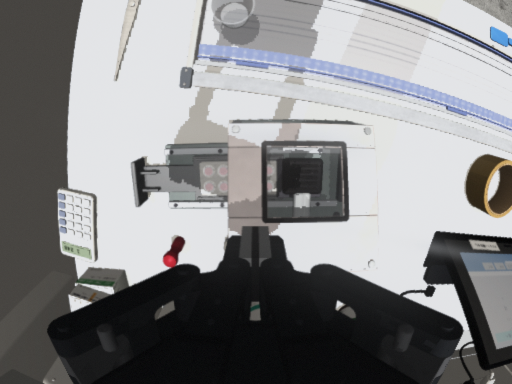

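Run:
```python
from h import *
plan([(p2w([0,-240,300]),toolR(),6),(p2w([0,-240,200]),toolR(),4)])
```

```text
[[-0.003, -0.032, 0.016],[0.001, 0.001, -0.001],0],
[[-0.003, -0.031, 0.017],[0.001, 0.001, -0.001],0],
[[-0.003, -0.032, 0.016],[0.001, 0.001, -0.001],0],
[[-0.003, -0.032, 0.017],[0.001, 0.001, -0.001],0],
[[-0.003, -0.031, 0.016],[0.001, 0.001, -0.001],0],
[[-0.003, -0.032, 0.017],[0.001, 0.001, -0.001],0],
[[-0.0, 0.0, 0.025],[-0.001, -0.001, 0.001],0],
[[-0.0, 0.0, 0.025],[-0.001, -0.001, 0.001],0],
[[-0.0, 0.0, 0.025],[-0.001, -0.001, 0.001],0],
[[-0.0, 0.0, 0.025],[-0.001, -0.001, 0.001],0],
end [ 575. -285.  200.] [  -0. -240.  200.]
```

```bash
python3 -m inch '[[[-0.003,-0.032,0.010],[0.001,0.001,-0.001],0],[[-0.003,-0.032,0.010],[0.001,0.001,-0.001],0],[[-0.003,-0.032,0.010],[0.001,0.001,-0.001],0],[[-0.003,-0.032,0.010],[0.001,0.001,-0.001],0],[[-0.003,-0.032,0.010],[0.001,0.001,-0.001],0],[[-0.003,-0.030,0.025],[0,0,0],0],[[0,0,0.030],[0,0,0],0],[[0,0,0.030],[0,0,0],0],[[0,0,0.025],[0,0,0],0],[[0,0,0],[0,0,0],0]]'
python3 - <<'E'
from h import *
t,R=tip(); print(t,w2p(t)); snap('wrist','w2'); snap('side','s2')
print(state()['contact_force'], R)
plan([(p2w([0,-225,201]),toolR(),2),(p2w([0,-140,201]),toolR(),8)])
E
```

```text
clock: 5.35
position: [579.3, -288.9, 236.1]
tool_rot: [-0.074, 0.997, -0.001, 0.001]
contact_force: [0.3, 0.8, -0.6]
opening: -0.2
[ 579.7788761  -289.37131259   63.14654138] [   3.51200031 -244.7942135    63.14654138]
[-0.5517698   0.52987245  0.21776771] [[-0.98918312 -0.14665407  0.00305571]
 [-0.14666185  0.98918353 -0.0024993 ]
 [-0.00265612 -0.00292043 -0.99999221]]
[[0.002, 0.01, 0.019],[-0.003, 0.003, 0.003],0],
[[0.002, 0.01, 0.019],[-0.003, 0.003, 0.003],0],
[[0.0, 0.011, 0.0],[-0.0, 0.0, 0.0],0],
[[0.0, 0.01, 0.0],[-0.0, 0.0, 0.0],0],
[[0.0, 0.011, 0.0],[-0.0, 0.0, 0.0],0],
[[0.0, 0.011, 0.0],[-0.0, 0.0, 0.0],0],
[[0.0, 0.01, 0.0],[-0.0, 0.0, 0.0],0],
[[0.0, 0.011, 0.0],[-0.0, 0.0, 0.0],0],
[[0.0, 0.011, 0.0],[-0.0, 0.0, 0.0],0],
[[0.0, 0.01, 0.0],[-0.0, 0.0, 0.0],0],
end [ 562. -186.  201.] [   0. -140.  201.]
```

View pics/w2.png

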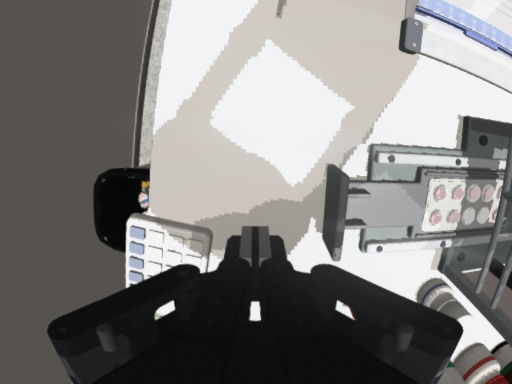

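```bash
python3 -m inch '[[[0.002,0.003,0.019],[0,0.003,0],0],[[0.001,0.003,0.016],[0,0,0],0],[[0,0.006,0],[0,0,0],0],[[0,0.010,0],[0,0,0],0],[[0,0.010,0],[0,0,0],0],[[0,0.010,0],[0,0,0],0],[[0,0.010,0],[0,0,0],0],[[0,0.010,0],[0,0,0],0],[[0,0.010,0],[0,0,0],0],[[0,0.010,0],[0,0,0],0]]'
python3 - <<'E'
from h import *
t,R=tip(); print(t,w2p(t)); snap('wrist','w3'); snap('side','s3')
print(R)
E
```

```text
clock: 6.7
position: [566.8, -204.5, 205.9]
tool_rot: [-0.074, 0.997, -0.005, 0.006]
contact_force: [0.8, -1.4, 0.3]
opening: -0.2
[ 568.9294521  -206.2548883    32.92179081] [   4.45086858 -160.97793516   32.92179081]
[[-0.98901603 -0.14729889  0.01226075]
 [-0.14742463  0.98902202 -0.01007045]
 [-0.01064279 -0.01176737 -0.99987412]]
```

View pics/w3.png

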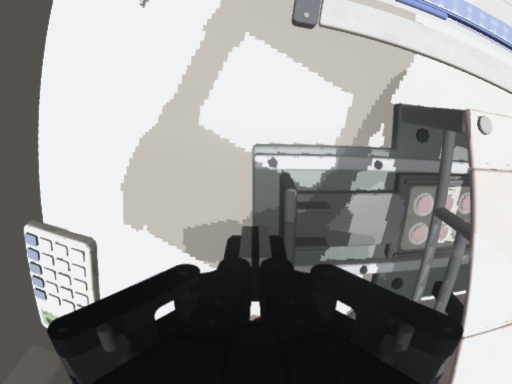

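```bash
python3 -m inch '[[[0.001,0.006,0.002],[0.006,0.006,0],0],[[0.001,0.006,0.001],[0,0.003,0],0],[[0,0.005,0],[0,0,0],0],[[0,0.005,0],[0,0,0],0],[[0,0.005,0],[0,0,0],0],[[0,0.004,0],[0,0,0],0],[[0,0.004,0],[0,0,0],0],[[0,0.004,0],[0,0,0],0],[[0,0.003,0],[0,0,0],0],[[0,0.003,0],[0,0,0],0]]'
python3 - <<'E'
from h import *
t,R=tip(); print(t,w2p(t)); snap('wrist','w4'); 
print(state()['contact_force'])
E
```

```text
clock: 8.05
position: [563.1, -176.3, 209.6]
tool_rot: [-0.079, 0.996, -0.031, 0.01]
contact_force: [-0.4, -12.8, 0.2]
opening: -0.1
[ 567.50820052 -186.66149284   36.95490697] [   5.79724531 -141.37925226   36.95490697]
[ -0.58942903 -12.13077855   1.2169972 ]
```

View pics/w4.png

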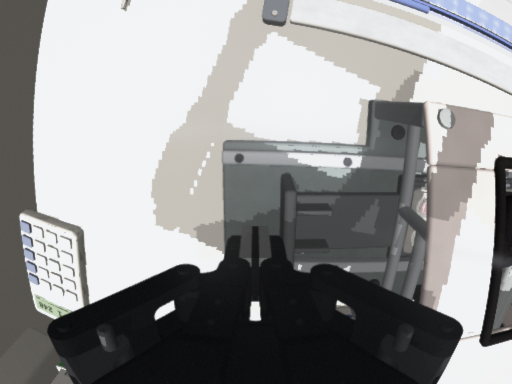

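```bash
cat >> h.py <<'E'
def win(o,h,y=0.,tilt=0.349):
    n=np.array([-.342,0,.940]);sx=np.array([.940,0,.342])
    return p2w(np.array([-15,y,94])+o*sx+h*n)-toolR(tilt)[:,2]*173
E
python3 - <<'E'
from h import *
plan([(p2w([2,-160,220]),toolR(),2),(p2w([0,-175,360]),toolR(),5),(p2w([-40,-60,370]),toolR(.1),3)])
print('tgt',np.round(win(-5,50)))
E
```

```text
[[0.001, -0.015, -0.004],[-0.032, 0.008, 0.009],0],
[[0.0, -0.015, -0.005],[-0.032, 0.008, 0.009],0],
[[0.0, -0.003, -0.028],[0.0, 0.0, -0.0],0],
[[0.001, -0.003, -0.028],[0.0, 0.0, -0.0],0],
[[0.0, -0.003, -0.028],[0.0, 0.0, -0.0],0],
[[0.001, -0.003, -0.028],[0.0, 0.0, -0.0],0],
[[0.0, -0.003, -0.028],[0.0, 0.0, -0.0],0],
[[0.013, 0.038, -0.003],[0.0, -0.033, -0.0],0],
[[0.014, 0.039, -0.004],[0.0, -0.033, -0.0],0],
[[0.013, 0.038, -0.004],[0.0, -0.033, -0.0],0],
end [ 511. -113.  370.] [-40. -60. 370.]
tgt [447. -61. 302.]
```

```bash
python3 -m inch '[[[0.001,-0.020,0],[-0.02,0.008,0.009],0],[[0,-0.018,-0.005],[-0.04,0.008,0.009],0],[[0,-0.003,-0.028],[0,0,0],0],[[0.001,-0.003,-0.028],[0,0,0],0],[[0,-0.003,-0.028],[0,0,0],0],[[0.001,-0.003,-0.028],[0,0,0],0],[[0,-0.003,-0.028],[0,0,0],0],[[0,0,-0.025],[0,0,0],0],[[0.014,0.039,0],[0,-0.033,0],0],[[0.014,0.039,0],[0,-0.033,0],0]]'
python3 - <<'E'
from h import *
t,R=tip(); print(t,w2p(t)); s=state(); im,d=snap('wrist','w5'); sim,sd=snap('side','s5')
for q in ['push_plate','card_tray']:
  for k in place_of('side',q)[:2]:
    u,v=k['position'];w=back('side',u,v,float(sd[round(v),round(u)]));print(q,k,w2p(w))
plan([(win(-5,75),toolR(.349),10)])
E
```

```text
clock: 9.35
position: [526.0, -151.1, 378.2]
tool_rot: [-0.067, 0.997, 0.013, 0.023]
contact_force: [0.1, -0.1, -0.1]
opening: -0.0
[ 533.84596408 -146.14416368  205.42325937] [-21.8368933  -96.53335493 205.42325937]
push_plate {'position': [228.3, 155.5], 'conf': 0.62} [ 66.79480336   4.45946919 126.74575496]
push_plate {'position': [255.4, 144.0], 'conf': 0.57} [ -0.41479633 -70.48542065  95.62627137]
[[0.008, 0.01, 0.005],[0.002, -0.03, -0.001],0],
[[0.008, 0.01, 0.005],[0.002, -0.03, -0.001],0],
[[0.008, 0.01, 0.005],[0.002, -0.03, -0.001],0],
[[0.008, 0.01, 0.004],[0.002, -0.03, -0.001],0],
[[0.008, 0.01, 0.004],[0.002, -0.03, -0.001],0],
[[0.008, 0.01, 0.004],[0.002, -0.03, -0.001],0],
[[0.009, 0.01, 0.004],[0.002, -0.03, -0.001],0],
[[0.008, 0.01, 0.003],[0.002, -0.03, -0.001],0],
[[0.009, 0.01, 0.003],[0.002, -0.03, -0.001],0],
[[0.009, 0.01, 0.003],[0.002, -0.03, -0.001],0],
end [438. -62. 325.] [-105.    0.  325.]
```

View pics/w5.png

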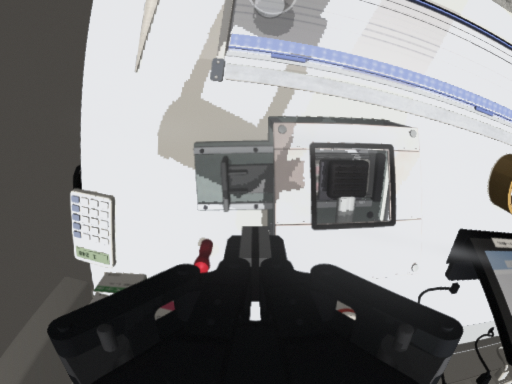

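View pics/s5.png

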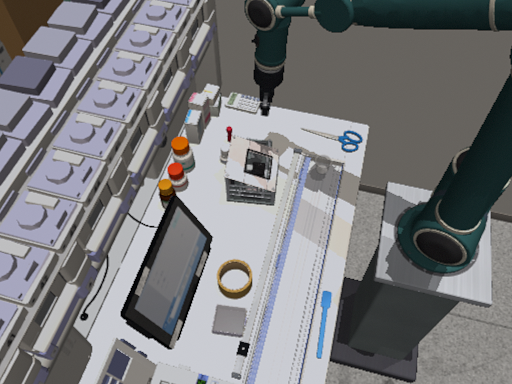

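```bash
cat >> h.py <<'E'
def wpts(s,d):
    T=camera_info('wrist'); f=192/np.tan(np.radians(T['vfov'])/2); M=np.array(T['tool_from_camera'])
    v,u=np.mgrid[0:384,0:512]; x=u-T['cx'];y=v-T['cy'];r=np.hypot(x,y)+1e-9;k=np.tan(r/f)/r
    P=np.stack([x*k*d,y*k*d,d],-1)@M[:3,:3].T+M[:3,3]
    R=Ro.from_quat(s['tool_rot']).as_matrix(); W=P@R.T+s['position']; return (W-O)@RP
E
python3 - <<'E'
from h import *
s=state(); d=np.load('pics/w5.npy'); Q=wpts(s,d)
for v in (165,180,190):
    for u in range(216,236,2): print(v,u,np.round(Q[v,u]))
E
```

```text
165 216 [ -17. -137.   10.]
165 218 [ -17. -135.   11.]
165 220 [ -16. -133.   10.]
165 222 [ -25. -127.   46.]
165 224 [ -25. -125.   46.]
165 226 [ -25. -123.   46.]
165 228 [ -18. -123.   16.]
165 230 [ -18. -121.   15.]
165 232 [ -18. -118.   17.]
165 234 [ -18. -116.   16.]
180 216 [   2. -138.    9.]
180 218 [   2. -136.   10.]
180 220 [   2. -133.   10.]
180 222 [  -9. -128.   46.]
180 224 [  -9. -126.   46.]
180 226 [  -8. -124.   45.]
180 228 [  -1. -123.   21.]
180 230 [  -1. -121.   19.]
180 232 [  -1. -119.   18.]
180 234 [  -0. -117.   18.]
190 216 [  14. -139.   11.]
190 218 [  14. -136.   11.]
190 220 [  14. -134.   10.]
190 222 [   2. -128.   46.]
190 224 [   3. -126.   45.]
190 226 [   2. -124.   45.]
190 228 [   8. -123.   30.]
190 230 [   9. -121.   26.]
190 232 [   9. -119.   27.]
190 234 [   9. -116.   27.]
```

```bash
python3 -m inch '[[[0.008,0.010,0.003],[0.002,-0.03,-0.001],0],[[0.008,0.010,0.003],[0.002,-0.03,-0.001],0],[[0.008,0.010,0.003],[0.002,-0.03,-0.001],0],[[0.008,0.010,0.003],[0.002,-0.03,-0.001],0],[[0.008,0.010,0.003],[0.002,-0.03,-0.001],0],[[0.008,0.010,0.003],[0.002,-0.03,-0.001],0],[[0.008,0.010,0.003],[0.002,-0.03,-0.001],0],[[0.008,0.010,0.003],[0.002,-0.03,-0.001],0],[[0.008,0.010,0.003],[0.002,-0.03,-0.001],0],[[0.008,0.010,0.003],[0.002,-0.03,-0.001],0]]'
python3 - <<'E'
from h import *
t,R=tip(); print(t,w2p(t)); snap('wrist','w6')
plan([(win(-5,45),toolR(.349),10)])
E
```

```text
clock: 10.8
position: [436.1, -59.0, 331.4]
tool_rot: [-0.068, 0.981, 0.012, 0.18]
contact_force: [0.1, -0.4, 0.1]
opening: 0.0
[496.90722746 -50.53996168 169.66178608] [-44.97347811   3.31318806 169.66178608]
[[-0.0, -0.0, 0.004],[0.0, 0.001, -0.0],0],
[[-0.0, -0.001, 0.003],[0.0, 0.001, -0.0],0],
[[-0.0, -0.0, 0.004],[0.0, 0.001, -0.0],0],
[[-0.0, -0.001, 0.003],[0.0, 0.001, -0.0],0],
[[-0.001, -0.0, 0.004],[0.0, 0.001, -0.0],0],
[[0.0, -0.001, 0.003],[0.0, 0.001, -0.0],0],
[[0.0, -0.0, 0.004],[0.0, 0.001, -0.0],0],
[[0.0, -0.001, 0.003],[0.0, 0.001, -0.0],0],
[[-0.0, -0.0, 0.004],[0.0, 0.001, -0.0],0],
[[-0.0, -0.001, 0.003],[0.0, 0.001, -0.0],0],
end [448. -61. 298.] [-95.  -0. 298.]
```

Run:
```python
from h import *
s=state(); d=np.load('pics/w6.npy'); Q=wpts(s,d); im=cv2.imread('pics/w6.png')
h=(Q-np.array([-15,0,94]))@np.array([-.342,0,.94]); g=(abs(h)<7)&(abs(Q[...,0])<72)&(abs(Q[...,1])<80)
dark=im.max(-1)<70
m=g&dark; sx=(Q-np.array([-15,0,94]))@np.array([.94,0,.342])
print('rim count',m.sum(),'h med',np.median(h[m]),'plate h',np.median(h[g&(im.min(-1)>120)]))
print('rim y',np.percentile(Q[m][:,1],[1,5,50,95,99]),'sx',np.percentile(sx[m],[1,5,50,95,99]))
print('plate y',np.percentile(Q[g][:,1],[0.5,99.5]))
# paddle
p=dark&(abs(Q[...,2]-78)<4)&(abs(Q[...,0]+15)<30)&(abs(Q[...,1])<30); print('paddle',np.percentile(Q[p],[2,50,98],axis=0))
```

```text
rim count 1442 h med 2.64935844880327 plate h -0.5499963235240518
rim y [-40.96631411 -40.42669214 -12.04574955  40.56446314  41.18571353] sx [-43.16328325 -42.86429973 -20.64681882  31.76237472  32.97658646]
plate y [-73.94187813  74.21701486]
paddle [[-37.03759108 -19.04408498  74.23500587]
 [-21.5273003   -0.12278832  76.01241881]
 [ -2.96670238  19.04075198  77.48341931]]
```

View pics/w6.png

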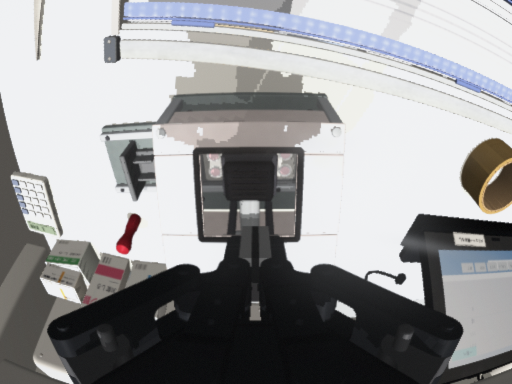

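```bash
python3 -m inch '[[[0.002,-0.001,0.006],[0.001,0.002,0],0],[[0.002,-0.001,0.006],[0.001,0.002,0],0],[[0.001,-0.001,0.006],[0.001,0.002,0],0],[[0,0,0.006],[0,0.002,0],0],[[0,0,0.006],[0,0,0],0],[[0,0,0.006],[0,0,0],0],[[0,0,0.006],[0,0,0],0],[[0,0,0.006],[0,0,0],0],[[0,0,0.006],[0,0,0],0],[[0,0,0],[0,0,0],0]]'
cat >> h.py <<'E'
def rep():
    t,R=tip(); p=w2p(t)-np.array([-15,0,94]); n=np.array([-.342,0,.940]);sx=np.array([.940,0,.342]); RR=RP.T@R
    print('o,y,h',np.round([p@sx,p[1],p@n],1),'tilt',np.arctan2(RR[0,2],-RR[2,2]),'zy',RR[1,2],'xy',RR[1,0],'F',np.round(state()['contact_force'],1))
E
python3 - <<'E'
from h import *
rep(); snap('wrist','w7')
E
```

```text
clock: 12.1
position: [450.7, -59.9, 273.9]
tool_rot: [-0.068, 0.982, 0.011, 0.175]
contact_force: [-0.6, 0.7, 0.7]
opening: 0.1
o,y,h [-10.3  -0.   22.4] tilt 0.35203602297151554 zy -0.0032882705386964393 xy 0.0018160867758333233 F [-0.6  0.7  0.7]
```

View pics/w7.png

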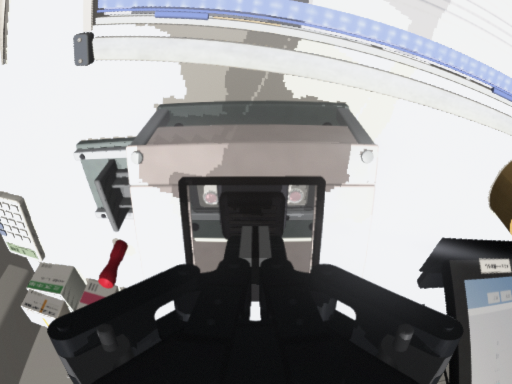

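```bash
python3 -m inch '[[[-0.002,0,0.002],[0,0,0],0],[[-0.002,0,0.002],[0,0,0],0],[[0,0,0.003],[0,0,0],0],[[0,0,0.003],[0,0,0],0],[[0,0,0.003],[0,0,0],0],[[0,0,0.003],[0,0,0],0],[[0,0,0.003],[0,0,0],0],[[0,0,0.003],[0,0,0],0],[[0,0,0.003],[0,0,0],0],[[0,0,0.001],[0,0,0],0]]'
python3 - <<'E'
from h import *
rep(); snap('wrist','w8')
E
```

```text
clock: 13.4
position: [464.6, -58.2, 250.2]
tool_rot: [-0.068, 0.982, 0.011, 0.176]
contact_force: [-0.3, -0.2, 0.4]
opening: -0.2
o,y,h [-5.  -0.4 -4.6] tilt 0.35371891669765365 zy -0.003915813224532277 xy 0.001729806339324765 F [-0.3 -0.2  0.4]
```

View pics/w8.png

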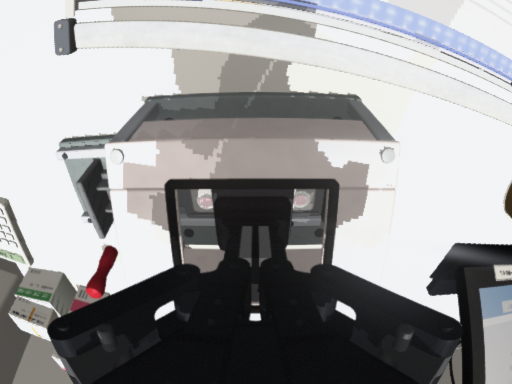

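```bash
python3 -m inch '[[[0.001,0,0.003],[0,0,0],0],[[0.001,0,0.003],[0,0,0],0],[[0,0,0.003],[0,0,0],0],[[0,0,0.003],[0,0,0],0],[[0,0,0.003],[0,0,0],0],[[0,0,0.003],[0,0,0],0],[[0,0,0.003],[0,0,0],0],[[0,0,0.003],[0,0,0],0],[[0,0,0.003],[0,0,0],0],[[0,0,0.003],[0,0,0],0]]'
python3 - <<'E'
from h import *
rep()
E
```

```text
clock: 14.7
position: [470.5, -57.8, 222.6]
tool_rot: [-0.071, 0.983, 0.011, 0.171]
contact_force: [-36.3, -4.5, 51.9]
opening: 0.2
o,y,h [-10.6  -0.4 -32.7] tilt 0.3438582266195039 zy -0.0012659820382394877 xy -0.0026140636050157786 F [-36.3  -4.5  51.9]
```

```bash
python3 -m inch '[[[0,0,0.001],[0,0,0],0],[[0,0,0.001],[0,0,0],0],[[0,0,0.001],[0,0,0],0],[[0,0,0.001],[0,0,0],0],[[0,0,0.001],[0,0,0],0],[[0,0,0.001],[0,0,0],0],[[0,0,0.001],[0,0,0],0],[[0,0,0.001],[0,0,0],0],[[0,0,0.001],[0,0,0],0],[[0,0,0.001],[0,0,0],0]]'
python3 - <<'E'
from h import *
rep(); snap('wrist','w9')
E
```

```text
clock: 15.95
position: [471.3, -58.4, 224.3]
tool_rot: [-0.074, 0.983, 0.013, 0.167]
contact_force: [-12.6, -1.3, 17.5]
opening: -0.3
o,y,h [-10.5  -0.3 -31.3] tilt 0.33692689017523675 zy 0.0030250853225739817 xy -0.009230761178747496 F [-12.6  -1.3  17.5]
```

View pics/w9.png

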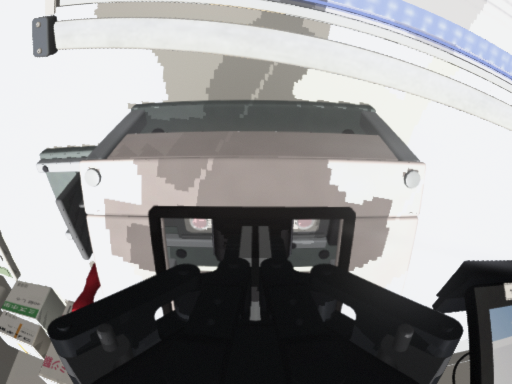

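```bash
python3 -m inch '[[[0,0,0.002],[0,0,0],0],[[0,0,0.002],[0,0,0],0],[[0,0,0.002],[0,0,0],0],[[0,0,0.002],[0,0,0],0],[[0,0,0.002],[0,0,0],0],[[0,0,0.002],[0,0,0],0],[[0,0,0.002],[0,0,0],0],[[0,0,0.002],[0,0,0],0],[[0,0,0.002],[0,0,0],0],[[0,0,0.002],[0,0,0],0]]'
python3 - <<'E'
from h import *
rep()
E
```

```text
clock: 17.25
position: [473.7, -59.2, 224.4]
tool_rot: [-0.081, 0.984, 0.015, 0.161]
contact_force: [-21.2, -3.0, 29.1]
opening: 0.0
o,y,h [-10.6  -0.3 -31.9] tilt 0.3241313083717232 zy 0.01006031769110391 xy -0.020950073217620293 F [-21.2  -3.   29.1]
```

```bash
python3 -m inch '[[[0,0,0.002],[0,0,0],0],[[0,0,0.002],[0,0,0],0],[[0,0,0.002],[0,0,0],0],[[0,0,0.002],[0,0,0],0],[[0,0,0.002],[0,0,0],0],[[0,0,0.002],[0,0,0],0],[[0,0,0.002],[0,0,0],0],[[0,0,0.002],[0,0,0],0],[[0,0,0.002],[0,0,0],0],[[0,0,0.002],[0,0,0],0]]'
python3 - <<'E'
from h import *
rep(); s=state(); im,d=snap('wrist','w10'); Q=wpts(s,d)
dk=cv2.imread('pics/w10.png').max(-1)<70
# paddle sides visible around fingers
for y in (-19,-18,18,19):
    m=(abs(Q[...,1]-y)<.8)&(Q[...,2]>45)&(Q[...,2]<80)&(Q[...,0]<15)&(Q[...,0]>-45)&dk
    print(y,m.sum(),np.round(Q[m][:12],0).tolist())
E
```

```text
clock: 18.5
position: [475.9, -60.1, 225.1]
tool_rot: [-0.087, 0.984, 0.017, 0.155]
contact_force: [-20.5, -2.3, 28.0]
opening: -0.1
o,y,h [-10.6  -0.3 -31.9] tilt 0.31169943573366665 zy 0.016929361080926197 xy -0.03170365029896534 F [-20.5  -2.3  28. ]
-19 132 [[-28.0, -19.0, 56.0], [-29.0, -19.0, 57.0], [-29.0, -18.0, 57.0], [-27.0, -20.0, 55.0], [-26.0, -19.0, 55.0], [-27.0, -19.0, 56.0], [-26.0, -20.0, 55.0], [-28.0, -19.0, 57.0], [-27.0, -18.0, 56.0], [-26.0, -20.0, 56.0], [-26.0, -19.0, 56.0], [-26.0, -18.0, 56.0]]
-18 131 [[-29.0, -18.0, 57.0], [-28.0, -18.0, 56.0], [-27.0, -19.0, 56.0], [-28.0, -18.0, 57.0], [-27.0, -18.0, 55.0], [-27.0, -18.0, 56.0], [-27.0, -18.0, 57.0], [-27.0, -17.0, 57.0], [-26.0, -18.0, 56.0], [-27.0, -18.0, 57.0], [-27.0, -17.0, 57.0], [-26.0, -18.0, 57.0]]
18 96 [[-28.0, 18.0, 56.0], [-28.0, 18.0, 56.0], [-26.0, 18.0, 55.0], [-27.0, 18.0, 56.0], [-26.0, 18.0, 56.0], [-26.0, 18.0, 55.0], [-26.0, 18.0, 56.0], [-25.0, 18.0, 55.0], [-25.0, 18.0, 56.0], [-25.0, 18.0, 56.0], [-24.0, 17.0, 56.0], [-24.0, 18.0, 56.0]]
19 75 [[-26.0, 19.0, 54.0], [-25.0, 19.0, 54.0], [-26.0, 18.0, 55.0], [-25.0, 19.0, 55.0], [-25.0, 18.0, 55.0], [-25.0, 19.0, 54.0], [-25.0, 18.0, 56.0], [-24.0, 19.0, 54.0], [-25.0, 18.0, 56.0], [-24.0, 19.0, 55.0], [-24.0, 18.0, 56.0], [-22.0, 19.0, 54.0]]
```

```bash
python3 -m inch '[[[-0.001,0,-0.003],[0,0,0],0],[[-0.001,0,-0.003],[0,0,0],0],[[0,0,-0.005],[0,0,0],0],[[0,0,-0.005],[0,0,0],0],[[0,0,-0.005],[0,0,0],0],[[0,0,-0.005],[0,0,0],0],[[0,0,-0.005],[0,0,0],0],[[0,0,-0.005],[0,0,0],0],[[0,0,-0.005],[0,0,0],0],[[0,0,-0.005],[0,0,0],0]]'
python3 - <<'E'
from h import *
rep(); snap('wrist','w11')
E
```

```text
clock: 19.8
position: [463.1, -62.6, 272.1]
tool_rot: [-0.086, 0.984, 0.017, 0.155]
contact_force: [0.5, -0.3, -0.9]
opening: -0.0
o,y,h [-6.7 -0.9 16.8] tilt 0.3119784695568707 zy 0.017278282528355338 xy -0.031272064599255765 F [ 0.5 -0.3 -0.9]
```

View pics/w11.png

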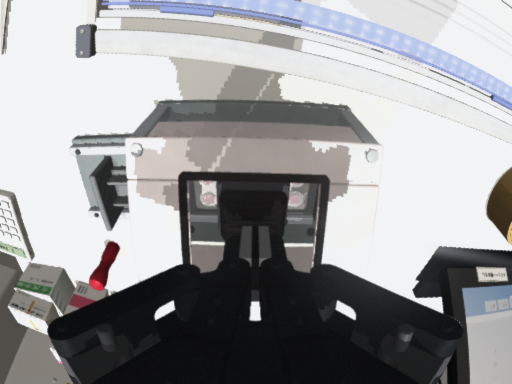

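The fingers are now out of the window and the paddle looks back up (about 252,200). I'll rise clear and check.

```bash
python3 -m inch '[[[0,0,-0.010],[0,0,0],0],[[0,0,-0.015],[0,0,0],0],[[0,0,-0.015],[0,0,0],0],[[0,0,-0.015],[0,0,0],0],[[0,0,-0.015],[0,0,0],0],[[0,0,-0.015],[0,0,0],0],[[0,0,-0.010],[0,0,0],0],[[0,0,-0.005],[0,0,0],0],[[0,0,0],[0,0,0],0],[[0,0,0],[0,0,0],0]]'
python3 - <<'E'
from h import *
rep(); s=state(); im,d=snap('wrist','w12'); Q=wpts(s,d); dark=im.max(-1)<70
p=dark&(abs(Q[...,2]-68)<12)&(abs(Q[...,0]+20)<16)&(abs(Q[...,1])<17); A=Q[p]; print('paddle n',len(A),np.median(A,0), 'slope',np.linalg.lstsq(np.c_[A[:,:2],np.ones(len(A))],A[:,2],rcond=None)[0])
T=(abs(Q[...,2]-46)<4)&(Q[...,1]<-100)&(Q[...,1]>-200)&(abs(Q[...,0])<28); print('plate top y',np.percentile(Q[T][:,1],[2,50,98]) if T.any() else None)
E
```

```text
clock: 21.1
position: [430.8, -69.2, 376.0]
tool_rot: [-0.086, 0.984, 0.016, 0.156]
contact_force: [-0.8, 0.2, 0.2]
opening: 0.4
o,y,h [ -1.6  -3.2 125.6] tilt 0.31532233071601906 zy 0.015705798214319 xy -0.03145821867747996 F [-0.8  0.2  0.2]
paddle n 1092 [-22.13200376  -0.21707184  77.70794979] slope [ 8.36403321e-02 -4.28051302e-03  7.90338028e+01]
plate top y [-127.26395562 -123.94179278 -121.12606112]
```

View pics/w12.png

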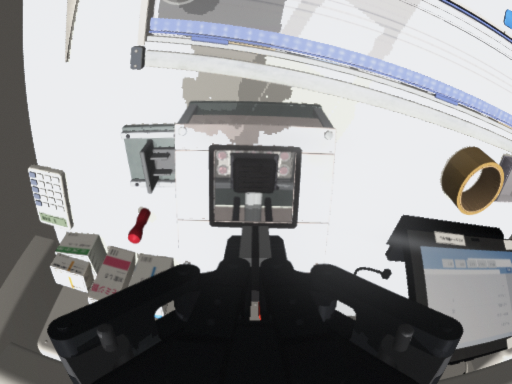

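```bash
python3 -c "
from rig import *
print(hand_in())"
```

```text
the job is handed in; nothing more can be done
None
```

I pushed the tray home, pressed the lever through the window, held it, let it come back up, drew the hand out and handed the job in at about 21 s. `hand_in()` gave no verdict.

- **Tray:** I pushed it with the closed fingertips until the end stop pushed back with about 12 N. In the last wrist picture the push plate's outer face was at press y ≈ -127 mm, against -126 mm when fully home, so within about 1 mm.
- **Lever:** I went in along the window's normal. By the camera depth, the paddle's front dropped about 20 mm, which matches roughly 0.24 rad. It was held for about 3.8 s, with 22–63 N read on the tool at the check after each move.
- **After withdrawal:** The paddle's top is back at about 78 mm, its rest height. The fingertips are about 125 mm outside the window, and the force on the tool is about 0.
- **Disagreements:**
  - The wrist camera put the window and paddle about 4–5 mm nearer the robot than the two fixed cameras did. I aimed between the two, and the margins covered it.
  - The lever force reached about 63 N on first contact with the stop, more than needed, so I eased off.
  - The paddle's fitted slope after release was 0.08 rather than 0. I put that down to its front edge being included in the fit, since its height was right.
- **Not measured:** I saw no contact with the guard and no bystander out of place in the wrist pictures, but I did not measure either one separately.

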